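# Hardness check on a scissor blade

## Task

Lay the loose scissors from the mat into the sloped inspection nest, screw head up, blades in the narrow channel and handles in the wide bay, lying flat on the floor of the pocket, and let go of them. Then take the hardness probe out of its stand, set its nose inside the inked ring on the blade and hold it square to the blade (not merely upright), pressed lightly so that the sprung nose is roughly half-way in, never hard. Finish while still holding the probe there, and leave the other things on the bench undisturbed.

Things in the scene. Friction and masses are not known exactly. Their poses are not given: they have to be found in the camera images.
- scissors_mid (a point): Loose closed all-steel scissors, flat on the mat, screw head up; 211 mm long, 0.08-0.16 kg. Point on the pivot axis half-way up the 6 mm thick steel (screw head, 13 mm across, 2 mm higher). x to the blade tip (105 mm off), z up. For 16 mm either side of the pivot the flanks are parallel, 24 mm apart in y: grip there. The scissors in the tray and on the wall are finished stock, not meant.
- scissors: The same scissors; origin on the pivot axis at the underside, axes as scissors_mid. The two bows lie at x -38 to -109 mm: the smaller reaches y = 42 mm, the larger y = -46 mm. They lie on the mat, whose top is at z = 4 mm. The blade pair is about 20 mm wide near the pivot and tapers to the tip.
- spot (a point): Middle of the inked ring (about 11 mm across outside, black line) on the upper face of the scissors' blade, 42 mm from the pivot towards the tip and on the centre line; axes as for scissors_mid, z is square to the blade face.
- seat (a point): Pocket of the sloped nest. Point on the floor of the pocket where the underside of the scissors' pivot belongs, about 46 mm above the table; x along the pocket to the blade end, z square to the floor. Scissors lying home have the same axes, scissors_mid 3 mm up z. A slot across the deck (x -25 to 25 mm), 6 mm deeper than the floor, gives the fingers room.
- nest_deck: The nest's fixed deck (light grey walls, dark-lined floor), 240 x 120 mm, tilted 15 degrees, falling towards the robot's side; same origin and axes as seat. Blade channel: x 30 to 112 mm, 28 mm wide (y -14 to 14), its banks 5 mm high, 45 mm wide. Handle bay: x -113 to -25 mm, 104 mm wide, walls 5 mm high. It stands on an aluminium base 250 x 130 mm.
- probe_grip (a point): Hand-held hardness probe, a round rod 146 mm long, 0.15-0.24 kg, upright in its stand, nose down. Point on its axis in the grip part, 110 mm above the nose tip, 36 mm below its top; z up along the probe, away from the nose. The grip part is 24 mm in diameter, from 62 to 146 mm above the tip. It lifts straight up out of the stand (at least 60 mm).
- probe: The same probe; origin on its axis at the nose tip when the nose is fully out, axes as probe_grip. The collar it hangs by (33 mm across) is 56 to 62 mm above the tip; below it narrows to a 14 mm sleeve that ends 12 mm above the tip.
- probe_tip (a point): Rounded end (6 mm diameter) of the probe's sprung nose pin.
- probe_nose (a joint): How far the sprung nose pin is pushed into the probe: 0 fully out, 0.010 m fully in (stop). The spring starts at 1.5 N and adds 0.4 N per mm, so half-way (5 mm) is about 3.5 N and the stop is reached at 5.5 N.
- stand: Fixed heavy probe stand on the mat: round base 68 mm across, upright tube 39 mm across with its rim 70 mm above the mat; origin at the middle of the underside.
- marker: Bystander: felt marker lying on the mat, 135 mm long, 18 mm thick; origin at the middle of the underside.
- ref_block: Bystander: round steel reference block, 60 mm across, 14 mm high; origin at the middle of the underside.
- meter: Bystander: hand-held display unit, 140 x 78 x 30 mm; origin at the middle of the underside.
- driver: Bystander: screwdriver lying on the mat, 150 mm long, handle 26 mm thick; origin at the middle, level with the mat.

How it is judged:
By the outcome, as a careful person would: the job done as asked, in the order asked, and still so for the second after the job is handed in, while the arm keeps its last pose, push and grip.
It also fails if it takes over 67 s, if anything falls off the work surface, if the arm or the gripper's body presses on something with over 40 N, if the wrist force passes 120 N, or if a joint passes its speed limit or range.

## Robot

A 7-joint arm with a two-finger parallel gripper is mounted at the origin on the work surface. World frame = base frame: x ahead of the robot, y to its left, z up, the work surface at z = 0. Lengths are in m, angles in rad, forces in N, time in s.
With the tool pointing down it reaches from about 0.425 to 0.95 m from the base axis. Payload 16.7 kg.
Tool frame: the origin (TCP) lies between the finger pads; the fingertips stand 11 mm ahead of it and the grasp point (between the pads) lies 8 mm behind it; z points along the fingers, y is the line along which they close (so a half turn about z gives the same grasp; the last joint's range is limited). The gripper opens to 94 mm and grips with 3 to 60 N. Pads are 16 mm wide; open, the fingers measure 119 mm over their backs; the gripper's body (75 mm by 177 mm) begins 78 mm behind the grasp point.
Start: joints at [-1.321, 0.426, 0.074, 1.606, -0.034, 1.111, -0.067], TCP at [0.263, 0.622, 0.216] pointing down, gripper open.
Joint ranges: [-2.85, 2.85], [-0.5, 2.14], [-1.23, 1.37], [0.21, 2.46], [-1.02, 4.16], [0.16, 2.05], [-2.73, 2.73]. Speed limits (rad/s): [1.89, 1.89, 2.39, 2.39, 3.01, 3.01, 3.01].

## Interface

Orientations are given as a 3x3 rotation matrix whose columns are the frame's x, y, z axes.
In Python, from bench import robot gives the robot as it stands.
- The arm moves only by the tool carry_out, never from a script. Its argument "series" is a list of rows, each an object of numbers: "x", "y", "z": the shift along the tool's x, y, z in m; "ax", "ay", "az": the turn, a rotation vector about the tool's x, y, z in degrees. In form: [{"x": .., "y": .., "z": .., "ax": .., "ay": .., "az": ..}, ...]. A call has 1 to 20 rows; each row is the pose to reach, as a shift and turn from the pose commanded when the call began, along the tool's axes at that moment; what a row does not reach only later rows make up. A row lasts 1/10 s, in which the tool goes at most 50 mm and 8.59 degrees, less where a joint would pass 70% of its speed; a pose out of reach is approached as far as the arm can. A call with a gripper value outside its range is refused whole. "claw" is the finger opening in m, from 0 to 0.094, set as the call begins (left out, the last holds). The fingers move at their own pace and stop on an object; "force" is the grip in N (left out, the last holds). Time passes only in rows, so rows that repeat a pose let the fingers close. It gives the time, the measured TCP pose, the force, the opening and the grip force at its end, in the units of the state.
- robot.read_state(): the state, without advancing time (a new reading comes with each control period).
- robot.snapshot(name): name is "scene" or "top" or "wrist"; returns the picture (420x560x3 uint8, red, green, blue); there is no depth.
- robot.camera_model(name): a dict with "K" (3x3 intrinsics, pixels), "T" (4x4, takes a point from camera to world coordinates). Camera axes: x right, y down, z forward; pixel columns grow to the right and rows downward; lengths in m; the calibration is good to about 2 mm. A picture is of the moment at which its call begins: read the wrist's pose just before it. camera_model takes no time and is no camera call; for the wrist camera it gives the pose at the moment of the call.
- robot.finish_job(): hands the job in; it is judged then, once.
The state is a dict: "time": time; "joint_positions": joint angles; "qvel": joint speeds; "tau": joint torques, N m; "ee_pos": TCP position; "tcp_rot": TCP orientation; "ft_force": force on the tool from outside, world axes, zero at the start; "ft_torque": the same for the moment, N m; "opening": finger opening in m; "gripper_force": force on a finger pad.
Only numpy, scipy, OpenCV 4.12 (cv2) and the standard library are available. Lean on these libraries where they do the work, as an engineer would, in place of code of your own. Each camera call takes 0.05 s, during which the arm holds its last target. There are 200 camera calls.

## Working session

There is one attempt and no reset: what is moved stays moved. The work goes in short steps, Python scripts to look and compute and a tool call to move; the robot and the scene stay as the last step left them, time stands still between calls to the robot, and variables do not carry over. Pictures are saved under pics/ and viewed, at most 10 in all, crops included, and the job is handed in when it is done.

Besides the shell and the picture viewer there is one more tool, called after "Call:" by a JSON object that holds its "method" and its "body". carry_out: Moves the arm, as the interface text tells. Its arguments: {"type":"object","properties":{"series":{"type":"array","items":{"type":"object","properties":{"x":{"type":"number"},"y":{"type":"number"},"z":{"type":"number"},"ax":{"type":"number"},"ay":{"type":"number"},"az":{"type":"number"}}}},"claw":{"type":"number"},"force":{"type":"number"}},"required":["series"]}

```bash
ls; mkdir -p pics; python3 - <<'E'
from bench import robot
import cv2,numpy as np
s=robot.read_state(); print(s['time'],s['ee_pos'],s['tcp_rot'],s['opening'])
for n in ['scene','top']:
    im=robot.snapshot(n); cv2.imwrite(f'pics/{n}0.png',im[:,:,::-1]); m=robot.camera_model(n); print(n,m['K'],np.round(m['T'],4))
E
```

```text
pics
0.0 [0.26261915 0.62135572 0.21575476] [[-9.21117592e-01  3.89284229e-01 -4.13296122e-04]
 [ 3.89284437e-01  9.21116787e-01 -1.22165065e-03]
 [-9.48753366e-05 -1.28617366e-03 -9.99999168e-01]] 0.09421831881578836
scene [[436.95301213   0.         279.9287477 ]
 [  0.         436.95301213 206.37746495]
 [  0.           0.           1.        ]] [[-0.8826  0.3785 -0.2789  0.9108]
 [ 0.4699  0.6923 -0.5477  0.6263]
 [-0.0142 -0.6144 -0.7888  1.0271]
 [ 0.      0.      0.      1.    ]]
top [[518.23471901   0.         272.42616745]
 [  0.         518.23471901 212.06798235]
 [  0.           0.           1.        ]] [[ 0.0272 -0.9851  0.1696  0.3788]
 [-0.9994 -0.0304 -0.0159  0.0052]
 [ 0.0208 -0.1691 -0.9854  1.3526]
 [ 0.      0.      0.      1.    ]]
```

View pics/scene0.png

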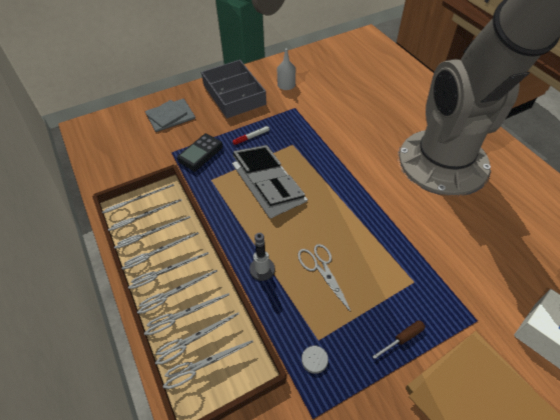

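View pics/top0.png

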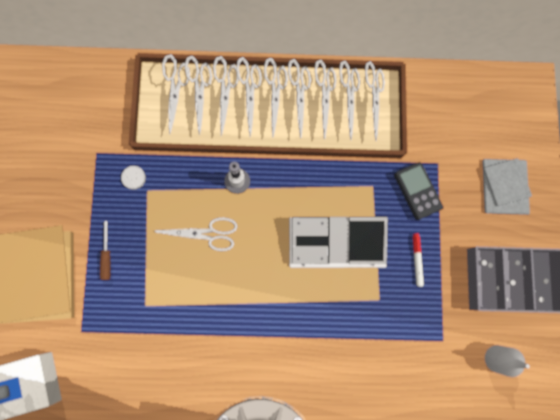

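The scene view shows the scissors on the tan sheet, with the tip at top-view (155,232), the pivot at about (208,233) and the bows at (222,235). The nest is at (338,243) with its channel to the left, and the probe in its stand is at (236,178). The scissors and the nest point almost the same way, along +y.

```bash
cat > h.py <<'E'
import numpy as np, cv2
from bench import robot
def ray(m,uv):
    d=m['T'][:3,:3]@np.linalg.inv(m['K'])@np.array([uv[0],uv[1],1.]); return m['T'][:3,3],d/np.linalg.norm(d)
def plane(m,uv,z):
    o,d=ray(m,uv); return o+d*(z-o[2])/d[2]
def plane_g(m,uv,p,n):
    o,d=ray(m,uv); return o+d*((np.asarray(p)-o)@n)/(d@n)
def tri(m1,a,m2,b):
    o1,d1=ray(m1,a);o2,d2=ray(m2,b)
    A=np.c_[d1,-d2];t=np.linalg.lstsq(A,o2-o1,rcond=None)[0]
    p,q=o1+t[0]*d1,o2+t[1]*d2; return (p+q)/2,np.linalg.norm(p-q)
def proj(m,P):
    R=m['T'];c=R[:3,:3].T@(np.asarray(P)-R[:3,3]);u=m['K']@c;return u[:2]/u[2]
def delta(Rt,pt,s=None):
    "shift+turn in tool axes from the measured pose to the target TCP pose"
    s=s or robot.read_state();R=np.array(s['tcp_rot']);U,_,V=np.linalg.svd(R);R=U@V
    rv=cv2.Rodrigues(R.T@Rt)[0].ravel()
    return np.round(R.T@(np.asarray(pt)-s['ee_pos']),4),np.round(np.degrees(rv),2)
E
python3 - <<'E'
from h import *
t=robot.camera_model('top');s=robot.camera_model('scene')
for n,uv,z in [('tip',(155,232),.01),('piv',(208,233.5),.01),('bowend',(237,235),.01),('nestL',(290,242),.05),('nestR',(387,242),.05),('nestTop',(338,218),.06),('nestbot',(338,266),.03),('stand',(238,187),.03)]: print(n,plane(t,uv,z).round(3))
print('probe top',tri(t,(235,166),s,(260,236)))
w=robot.camera_model('wrist');st=robot.read_state();R=np.array(st['tcp_rot']);print(w['K'],(R.T@w['T'][:3,:3]).round(3),R.T@(w['T'][:3,3]-st['ee_pos']))
E
```

```text
tip [0.548 0.287 0.01 ]
piv [0.548 0.15  0.01 ]
bowend [0.547 0.074 0.01 ]
nestL [ 0.528 -0.062  0.05 ]
nestR [ 0.535 -0.309  0.05 ]
nestTop [ 0.591 -0.182  0.06 ]
nestbot [ 0.472 -0.187  0.03 ]
stand [0.67  0.075 0.03 ]
probe top (array([0.69006018, 0.07898199, 0.15988464]), np.float64(0.004811267026541042))
[[339.3036704    0.         281.17298244]
 [  0.         339.3036704  206.5359911 ]
 [  0.           0.           1.        ]] [[ 0.    -0.96  -0.281]
 [ 1.    -0.     0.001]
 [-0.001 -0.281  0.96 ]] [ 8.14831027e-02 -1.63247599e-04 -1.68134815e-01]
```

```bash
python3 - <<'E'
from h import *
R=np.array([[0,1,0],[1,0,0],[0,0,-1.]])
print(delta(R,[.548,.18,.17]))
E
```

```text
(array([-0.4347, -0.2955,  0.0462]), array([-5.000e-02,  4.000e-02,  6.709e+01]))
```

Call:
{"method": "carry_out", "body": {"series": [{"x": -0.44,"y": -0.296,"z": 0.046,"az": 67},{"x": -0.44,"y": -0.296,"z": 0.046,"az": 67},{"x": -0.44,"y": -0.296,"z": 0.046,"az": 67},{"x": -0.44,"y": -0.296,"z": 0.046,"az": 67},{"x": -0.44,"y": -0.296,"z": 0.046,"az": 67},{"x": -0.44,"y": -0.296,"z": 0.046,"az": 67},{"x": -0.44,"y": -0.296,"z": 0.046,"az": 67},{"x": -0.44,"y": -0.296,"z": 0.046,"az": 67},{"x": -0.44,"y": -0.296,"z": 0.046,"az": 67},{"x": -0.44,"y": -0.296,"z": 0.046,"az": 67},{"x": -0.44,"y": -0.296,"z": 0.046,"az": 67},{"x": -0.44,"y": -0.296,"z": 0.046,"az": 67},{"x": -0.44,"y": -0.296,"z": 0.046,"az": 67},{"x": -0.44,"y": -0.296,"z": 0.046,"az": 67},{"x": -0.44,"y": -0.296,"z": 0.046,"az": 67},{"x": -0.44,"y": -0.296,"z": 0.046,"az": 67},{"x": -0.44,"y": -0.296,"z": 0.046,"az": 67}]}}

```text
invalid input at $.series[0]: expected keys x, y, z, ax, ay, az
```

```bash
python3 - <<'E'
from h import *
s=robot.read_state();print(s['time'],s['ee_pos'],s['tcp_rot'].round(3) if hasattr(s['tcp_rot'],'round') else s['tcp_rot'],np.round(s['joint_positions'],2))
m=robot.camera_model('wrist');im=robot.snapshot('wrist')
np.savez('w1.npz',K=m['K'],T=m['T'],im=im);cv2.imwrite('pics/w1.png',im[:,:,::-1])
E
```

```text
0.1 [0.26259723 0.6214142  0.21586074] [[-0.921  0.389 -0.   ]
 [ 0.389  0.921 -0.001]
 [-0.    -0.001 -1.   ]] [-1.32  0.43  0.07  1.61 -0.03  1.11 -0.07]
```

View pics/w1.png

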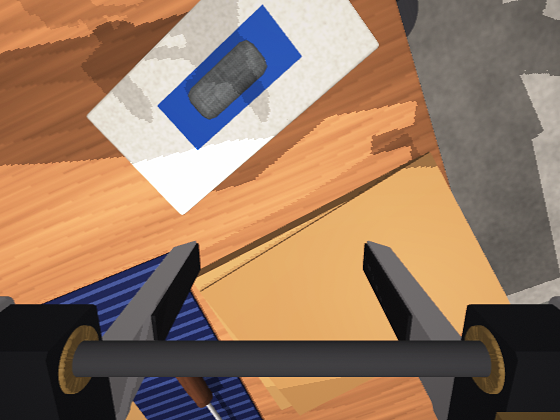

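The move was refused because every row needs all six keys. The wrist view still shows the start spot: fingertips at about (185,250) and (375,250), the white box above, and no scissors.

Call:
{"method": "carry_out", "body": {"series": [{"x": -0.44,"y": -0.296,"z": 0.046,"ax": 0,"ay": 0,"az": 67},{"x": -0.44,"y": -0.296,"z": 0.046,"ax": 0,"ay": 0,"az": 67},{"x": -0.44,"y": -0.296,"z": 0.046,"ax": 0,"ay": 0,"az": 67},{"x": -0.44,"y": -0.296,"z": 0.046,"ax": 0,"ay": 0,"az": 67},{"x": -0.44,"y": -0.296,"z": 0.046,"ax": 0,"ay": 0,"az": 67},{"x": -0.44,"y": -0.296,"z": 0.046,"ax": 0,"ay": 0,"az": 67},{"x": -0.44,"y": -0.296,"z": 0.046,"ax": 0,"ay": 0,"az": 67},{"x": -0.44,"y": -0.296,"z": 0.046,"ax": 0,"ay": 0,"az": 67},{"x": -0.44,"y": -0.296,"z": 0.046,"ax": 0,"ay": 0,"az": 67},{"x": -0.44,"y": -0.296,"z": 0.046,"ax": 0,"ay": 0,"az": 67},{"x": -0.44,"y": -0.296,"z": 0.046,"ax": 0,"ay": 0,"az": 67},{"x": -0.44,"y": -0.296,"z": 0.046,"ax": 0,"ay": 0,"az": 67},{"x": -0.44,"y": -0.296,"z": 0.046,"ax": 0,"ay": 0,"az": 67},{"x": -0.44,"y": -0.296,"z": 0.046,"ax": 0,"ay": 0,"az": 67},{"x": -0.44,"y": -0.296,"z": 0.046,"ax": 0,"ay": 0,"az": 67}]}}

```text
time: 1.65
ee_pos: [0.5522, 0.1792, 0.1705]
tcp_rot: [[-0.004, 1.0, -0.0], [1.0, 0.004, 0.0], [0.0, -0.0, -1.0]]
ft_force: [1.0, -0.1, -0.2]
opening: 0.0941
gripper_force: 0.0
```

```bash
python3 - <<'E'
from h import *
s=robot.read_state();print(s['time'],s['ee_pos'],s['tcp_rot'].round(3) if hasattr(s['tcp_rot'],'round') else s['tcp_rot'],np.round(s['joint_positions'],2))
m=robot.camera_model('wrist');im=robot.snapshot('wrist')
np.savez('w1.npz',K=m['K'],T=m['T'],im=im);cv2.imwrite('pics/w2.png',im[:,:,::-1])
E
```

```text
1.65 [0.55220091 0.17921078 0.17048772] [[-0.004  1.    -0.   ]
 [ 1.     0.004  0.   ]
 [ 0.    -0.    -1.   ]] [-0.8   0.34  0.47  1.89 -0.19  0.95 -0.24]
```

View pics/w2.png

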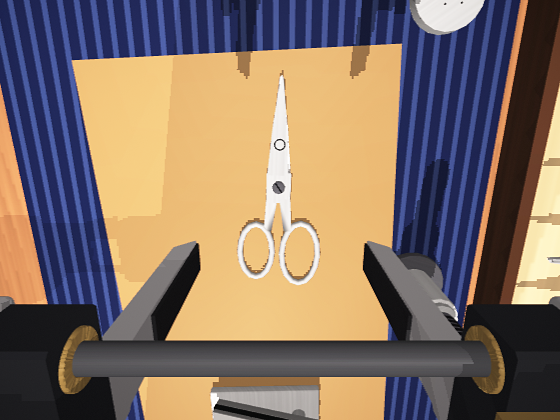

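The wrist view shows the scissors clearly: tip (282,72), inked ring (280,145), screw head (278,187) and bows (256,250) and (300,252). Nothing is in the way of the fingers.

```bash
python3 - <<'E'
from h import *
d=np.load('w1.npz');m=dict(K=d['K'],T=d['T']);im=d['im']
hsv=cv2.cvtColor(im,cv2.COLOR_RGB2HSV)
w=((hsv[...,1]<60)&(hsv[...,2]>110)).astype(np.uint8); w[:60]=0;w[300:]=0;w[:,:225]=0;w[:,335:]=0
cs,_=cv2.findContours(w,cv2.RETR_EXTERNAL,cv2.CHAIN_APPROX_NONE);c=max(cs,key=cv2.contourArea)[:,0]
print(c.min(0),c.max(0))
tip=c[c[:,1].argmin()]
dark=((hsv[...,2]<120)&(hsv[...,1]<80)).astype(np.uint8)
n,l,st,ce=cv2.connectedComponentsWithStats(dark)
P={}
for i in range(1,n):
    if 260<ce[i][0]<300 and 120<ce[i][1]<210: print(st[i],ce[i])
def sub(r0,r1):
    mm=np.zeros_like(dark);mm[r0:r1,262:297]=dark[r0:r1,262:297];k=max(cv2.findContours(mm,0,2)[0],key=cv2.contourArea);return np.array(cv2.minEnclosingCircle(k)),
for nme,r0,r1,z in [('ring',133,156,.010),('screw',176,198,.012)]:
    mm=np.zeros_like(dark);mm[r0:r1,262:297]=dark[r0:r1,262:297]
    k=max(cv2.findContours(mm,cv2.RETR_EXTERNAL,cv2.CHAIN_APPROX_NONE)[0],key=cv2.contourArea);(u,v),r=cv2.minEnclosingCircle(k)
    P[nme]=plane(m,(u,v),z);print(nme,u,v,r,P[nme], 'diam',np.linalg.norm(plane(m,(u+r,v),z)-plane(m,(u-r,v),z)))
print('tip',tip,plane(m,tip,.008))
lo=c[c[:,1].argmax()];print('bow end',plane(m,lo,.007))
v=P['ring']-P['screw'];print('dist',np.linalg.norm(v[:2]),'yaw',np.degrees(np.arctan2(v[1],v[0])))
v=plane(m,tip,.008)-P['screw'];print('dist',np.linalg.norm(v[:2]),'yaw',np.degrees(np.arctan2(v[1],v[0])))
# flank midline near pivot
for r in range(178,197,4):
    x=np.where(w[r,255:305]|dark[r,255:305])[0]+255;print(r,x.min(),x.max())
E
```

```text
[237  75] [319 284]
[274 139  11  12  34] [279.08823529 144.47058824]
[273 181  12  12  96] [278.10416667 186.46875   ]
[278 193   1   1   1] [278. 193.]
ring 279.19842529296875 144.3095245361328 5.746748924255371 [0.550743   0.22718126 0.01      ] diam 0.011007099218419655
screw 278.0862121582031 186.87930297851562 5.978900909423828 [0.54974382 0.18587951 0.012     ] diam 0.011790837254509563
tip [281  75] [0.55224417 0.28948225 0.008     ]
bow end [0.56936918 0.07632387 0.007     ]
dist 0.0413138304941927 yaw 88.6141663398039
dist 0.10363291234195819 yaw 88.61749140827534
178 267 290
182 267 290
186 267 290
190 266 290
194 266 289
```

```bash
python3 - <<'E'
from h import *
a=np.radians(88.6);x=np.array([np.cos(a),np.sin(a),0]);z=np.array([0,0,-1.]);R=np.c_[x,np.cross(z,x),z]
print(delta(R,[.5498,.1857,.016]))
E
```

```text
(array([ 0.0066, -0.0024,  0.1545]), array([-0.01, -0.02,  1.6 ]))
```

Call:
{"method": "carry_out", "body": {"series": [{"x": 0.0066,"y": -0.0024,"z": 0.04,"ax": 0,"ay": 0,"az": 1.6},{"x": 0.0066,"y": -0.0024,"z": 0.08,"ax": 0,"ay": 0,"az": 1.6},{"x": 0.0066,"y": -0.0024,"z": 0.11,"ax": 0,"ay": 0,"az": 1.6},{"x": 0.0066,"y": -0.0024,"z": 0.13,"ax": 0,"ay": 0,"az": 1.6},{"x": 0.0066,"y": -0.0024,"z": 0.14,"ax": 0,"ay": 0,"az": 1.6},{"x": 0.0066,"y": -0.0024,"z": 0.147,"ax": 0,"ay": 0,"az": 1.6},{"x": 0.0066,"y": -0.0024,"z": 0.152,"ax": 0,"ay": 0,"az": 1.6},{"x": 0.0066,"y": -0.0024,"z": 0.1545,"ax": 0,"ay": 0,"az": 1.6},{"x": 0.0066,"y": -0.0024,"z": 0.1545,"ax": 0,"ay": 0,"az": 1.6}]}}

```text
time: 2.6
ee_pos: [0.5506, 0.1846, 0.0164]
tcp_rot: [[0.026, 1.0, 0.001], [1.0, -0.026, 0.0], [0.0, 0.001, -1.0]]
ft_force: [0.3, -0.9, 0.7]
opening: 0.0941
gripper_force: 0.0
```

Call:
{"method": "carry_out", "body": {"series": [{"x": 0,"y": 0,"z": 0,"ax": 0,"ay": 0,"az": 0},{"x": 0,"y": 0,"z": 0,"ax": 0,"ay": 0,"az": 0},{"x": 0,"y": 0,"z": 0,"ax": 0,"ay": 0,"az": 0},{"x": 0,"y": 0,"z": 0,"ax": 0,"ay": 0,"az": 0},{"x": 0,"y": 0,"z": 0,"ax": 0,"ay": 0,"az": 0},{"x": 0,"y": 0,"z": 0,"ax": 0,"ay": 0,"az": 0},{"x": 0,"y": 0,"z": 0,"ax": 0,"ay": 0,"az": 0},{"x": 0,"y": 0,"z": 0,"ax": 0,"ay": 0,"az": 0}], "claw": 0.01, "force": 25}}

```text
time: 3.4
ee_pos: [0.5504, 0.1844, 0.016]
tcp_rot: [[0.026, 1.0, -0.0], [1.0, -0.026, -0.0], [-0.0, -0.0, -1.0]]
ft_force: [-0.3, 0.7, -0.7]
opening: 0.0337
gripper_force: 0.0
```

Call:
{"method": "carry_out", "body": {"series": [{"x": 0,"y": 0,"z": 0,"ax": 0,"ay": 0,"az": 0},{"x": 0,"y": 0,"z": 0,"ax": 0,"ay": 0,"az": 0},{"x": 0,"y": 0,"z": 0,"ax": 0,"ay": 0,"az": 0},{"x": 0,"y": 0,"z": 0,"ax": 0,"ay": 0,"az": 0}]}}

```text
time: 3.8
ee_pos: [0.5503, 0.1844, 0.0159]
tcp_rot: [[0.026, 1.0, -0.0], [1.0, -0.026, -0.0], [-0.0, -0.0, -1.0]]
ft_force: [-1.0, -0.1, -0.4]
opening: 0.0233
gripper_force: 25.0
```

Call:
{"method": "carry_out", "body": {"series": [{"x": 0,"y": 0,"z": -0.005,"ax": 0,"ay": 0,"az": 0},{"x": 0,"y": 0,"z": -0.02,"ax": 0,"ay": 0,"az": 0},{"x": 0,"y": 0,"z": -0.05,"ax": 0,"ay": 0,"az": 0},{"x": 0,"y": 0,"z": -0.09,"ax": 0,"ay": 0,"az": 0},{"x": 0,"y": 0,"z": -0.13,"ax": 0,"ay": 0,"az": 0},{"x": 0,"y": 0,"z": -0.15,"ax": 0,"ay": 0,"az": 0},{"x": 0,"y": 0,"z": -0.16,"ax": 0,"ay": 0,"az": 0}]}}

```text
time: 4.5
ee_pos: [0.5512, 0.1846, 0.1792]
tcp_rot: [[0.027, 1.0, 0.003], [1.0, -0.027, 0.002], [0.002, 0.003, -1.0]]
ft_force: [0.0, -0.3, -0.9]
opening: 0.0238
gripper_force: 25.0
```

```bash
python3 - <<'E'
from h import *
s=robot.read_state();print(s['time'],s['ee_pos'],s['opening'],s['gripper_force'],s['ft_force'])
m=robot.camera_model('wrist');im=robot.snapshot('wrist')
np.savez('w3.npz',K=m['K'],T=m['T'],im=im);cv2.imwrite('pics/w3.png',im[:,:,::-1])
R=np.array(s['tcp_rot'])
# rough nest offset: seat ~ (0.53,-0.187)
print(delta(R,[.53,-.19,.20]))
E
```

```text
4.5 [0.55120973 0.18460195 0.17915691] 0.02377648062225362 24.99335467815399 [ 0.03201862 -0.29132214 -0.87221635]
(array([-0.3751, -0.0113, -0.0216]), array([ 0.  , -0.  ,  0.01]))
```

View pics/w3.png

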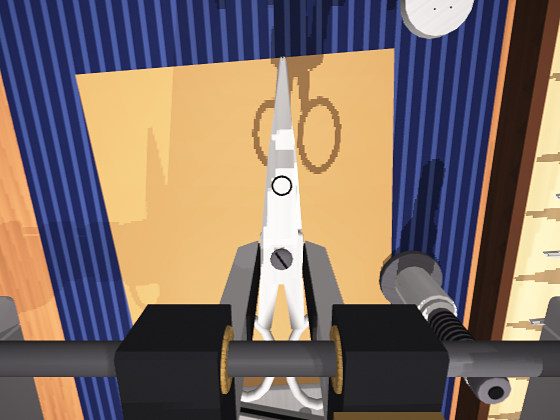

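The scissors are held: in the wrist view the screw head is between the pads at (281,259), the ring at (282,185) and the tip at (282,57). Next I'll go beside the nest so that the wrist camera can see it.

Call:
{"method": "carry_out", "body": {"series": [{"x": -0.02,"y": 0,"z": -0.01,"ax": 0,"ay": 0,"az": 0},{"x": -0.06,"y": 0,"z": -0.02,"ax": 0,"ay": 0,"az": 0},{"x": -0.1,"y": 0,"z": -0.02,"ax": 0,"ay": 0,"az": 0},{"x": -0.14,"y": 0,"z": -0.02,"ax": 0,"ay": 0,"az": 0},{"x": -0.18,"y": 0,"z": -0.02,"ax": 0,"ay": 0,"az": 0},{"x": -0.22,"y": 0.01,"z": -0.02,"ax": 0,"ay": 0,"az": 0},{"x": -0.26,"y": 0.03,"z": -0.02,"ax": 0,"ay": 0,"az": 0},{"x": -0.3,"y": 0.05,"z": -0.02,"ax": 0,"ay": 0,"az": 0},{"x": -0.34,"y": 0.07,"z": -0.02,"ax": 0,"ay": 0,"az": 0},{"x": -0.38,"y": 0.1,"z": -0.02,"ax": 0,"ay": 0,"az": 0},{"x": -0.42,"y": 0.12,"z": -0.02,"ax": 0,"ay": 0,"az": 0},{"x": -0.435,"y": 0.13,"z": -0.02,"ax": 0,"ay": 0,"az": 0},{"x": -0.435,"y": 0.13,"z": -0.02,"ax": 0,"ay": 0,"az": 0},{"x": -0.435,"y": 0.13,"z": -0.02,"ax": 0,"ay": 0,"az": 0}]}}

```text
time: 5.95
ee_pos: [0.6678, -0.2545, 0.1947]
tcp_rot: [[0.028, 1.0, -0.002], [1.0, -0.028, 0.0], [0.0, -0.002, -1.0]]
ft_force: [-0.9, 0.7, -0.1]
opening: 0.0239
gripper_force: 25.0
```

```bash
python3 - <<'E'
from h import *
s=robot.read_state();print(s['time'],s['ee_pos'],s['opening'],np.round(s['joint_positions'],2))
m=robot.camera_model('wrist');im=robot.snapshot('wrist')
np.savez('w4.npz',K=m['K'],T=m['T'],im=im);cv2.imwrite('pics/w4.png',cv2.resize(im[:,:,::-1],(800,600),interpolation=cv2.INTER_CUBIC))
E
```

```text
5.95 [ 0.66775375 -0.25453116  0.19472021] 0.023915002260557053 [-0.12  0.57  0.58  1.55 -0.33  1.13  0.51]
```

View pics/w4.png

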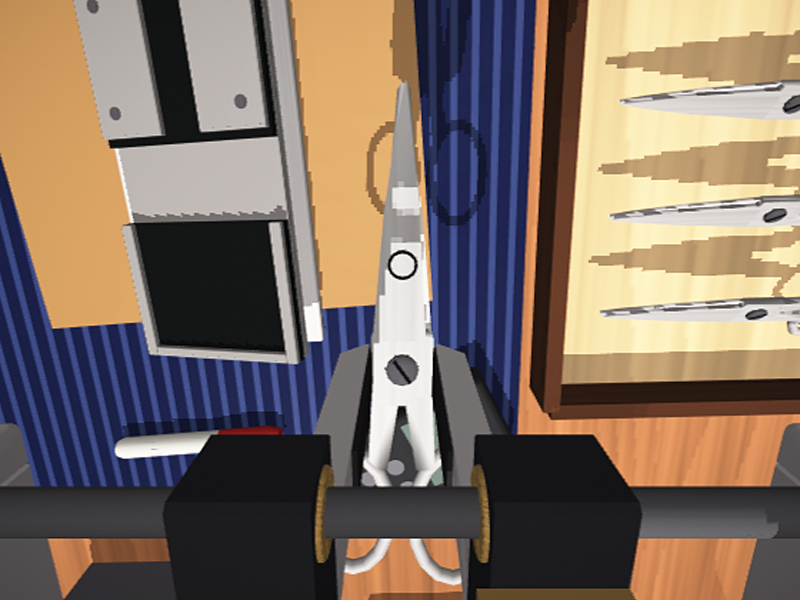

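The nest is visible at left (displayed 1.43x): channel mouth at about (163..193,137), cross slot over rows 145-218, bay at about (137..300, 222..358). I'll take one enlarged crop to get exact corners.

```bash
python3 - <<'E'
from h import *
im=np.load('w4.npz')['im'][0:260,70:225,::-1]
im=np.clip(im.astype(float)**.6*255**.4,0,255).astype(np.uint8)
c=cv2.rotate(cv2.resize(im,None,fx=3,fy=3,interpolation=cv2.INTER_NEAREST),cv2.ROTATE_90_CLOCKWISE)
print(c.shape);cv2.imwrite('pics/c4.png',c)
E
```

```text
(465, 780, 3)
```

View pics/c4.png

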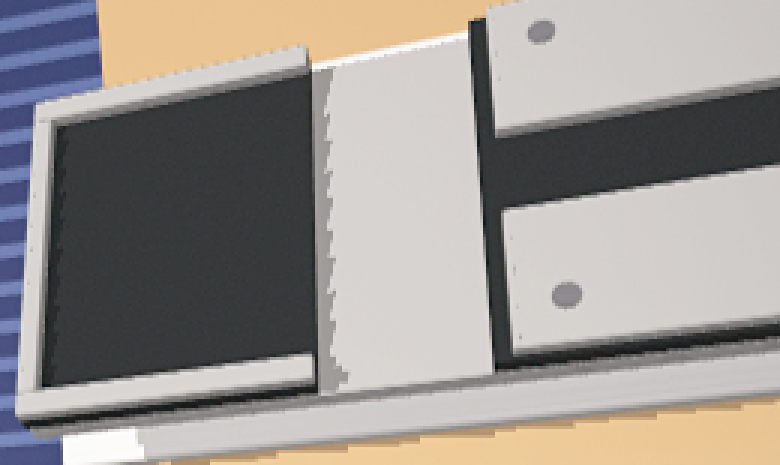

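The crop shows the whole bay, the cross slot and the channel mouth with clear corners, e.g. bank corners (502,212), (513,352), (487,8) and bay floor corners (60,128), (310,72). I'll fit the pose to these points.

```bash
cat > nest.py <<'E'
from h import *
d=np.load('w4.npz');m=dict(K=d['K'],T=d['T'])
pts=[((60,128),(-113,52,0)),((310,72),(-25,52,0)),((313,353),(-25,-52,5)),((42,387),(-113,-52,5)),
((498,138),(30,14,0)),((496,130),(30,14,5)),((502,212),(30,-14,5)),((513,352),(30,-59,5)),((487,8),(30,59,5)),((471,20),(25,60,0)),((495,371),(25,-60,0))]
uv=np.array([(70+(Y+.5)/3-.5,(779-X+.5)/3-.5) for (X,Y),_ in pts]);P=np.array([p for _,p in pts])/1000.
E
python3 - <<'E'
from nest import *
from scipy.optimize import least_squares
from scipy.spatial.transform import Rotation as Ro
ok,rv,tv=cv2.solvePnP(P,uv,m['K'],None)
T=np.eye(4);T[:3,:3]=cv2.Rodrigues(rv)[0];T[:3,3]=tv.ravel();W=m['T']@T
print('pnp',W.round(4),'tilt',np.degrees(np.arccos(W[2,2])))
print((cv2.projectPoints(P,rv,tv,m['K'],None)[0][:,0]-uv).round(1).tolist())
def pose(q): return Ro.from_euler('zx',[q[3],q[4]]),q[:3]   # yaw about world z, tilt about own x
def res(q):
    R,t=pose(q);return np.concatenate([proj(m,R.apply(p)+t)-o for p,o in zip(P,uv)])
R0=Ro.from_matrix
def fit(fixed):
    f=lambda q:res(np.r_[q[:2],.046,q[2],np.radians(-15)*sg]) if fixed else res(q)
    return f
for sg in (1,-1):
    r=least_squares(lambda q:res(np.r_[q[:2],.046,q[2],np.radians(15)*sg]),[.53,-.19,np.pi/2],loss='soft_l1');print(sg,r.cost,r.x,np.degrees(r.x[2]))
    print(r.fun.reshape(-1,2).round(1).tolist())
E
```

```text
pnp [[ 0.0227  0.9602 -0.2784  0.8061]
 [-0.9993  0.0135 -0.0347 -0.1591]
 [-0.0296  0.279   0.9598  0.6758]
 [ 0.      0.      0.      1.    ]] tilt 16.29408885658528
[[-1.9, 0.2], [-1.9, -0.3], [2.3, -0.4], [3.0, -0.6], [-3.2, 0.4], [3.5, -0.3], [2.5, 0.0], [1.2, 0.7], [4.6, -0.7], [-3.4, -0.3], [-6.4, 1.0]]
1 101.42307641001378 [ 0.53733087 -0.1861086   1.5789855 ] 90.4692050723847
[[2.5, -9.1], [-5.5, -1.4], [8.6, -2.3], [10.9, -15.5], [-5.0, 0.4], [-4.8, 1.1], [0.5, 1.9], [6.4, 3.5], [-16.4, 0.1], [-16.1, -0.8], [3.4, 2.1]]
-1 94.05737640971569 [ 0.5355975  -0.18577978  1.6152653 ] 92.54788434644796
[[-25.0, 14.6], [-14.3, 2.2], [3.8, -5.8], [-0.1, 1.5], [0.1, 1.4], [0.0, -1.0], [3.8, -1.3], [7.2, -1.4], [-9.1, -0.3], [-10.2, 1.6], [3.8, -0.1]]
```

```bash
cat >> nest.py <<'E'
from scipy.optimize import least_squares
from scipy.spatial.transform import Rotation as Ro
def res(q):
    R=Ro.from_euler('ZX',[q[3],q[4]]);return np.concatenate([proj(m,R.apply(p)+q[:3])-o for p,o in zip(P,uv)])
E
python3 - <<'E'
from nest import *
for n,f,x0 in [('fixed',lambda q:res(np.r_[q[:2],.046,q[2],np.radians(-15)]),[.53,-.19,np.pi/2]),('free',res,[.53,-.19,.046,np.pi/2,-.26])]:
    r=least_squares(f,x0,loss='soft_l1');print(n,r.cost,r.x.round(4),np.degrees(r.x[-1 if n=='fixed' else -2]))
    print(r.fun.reshape(-1,2).round(1).tolist())
t=robot.camera_model('top')
E
```

```text
fixed 4.892869407476848 [ 0.5375 -0.1865  1.5933] 91.28796045465644
[[-0.5, 0.6], [1.0, -0.4], [0.1, -0.1], [0.5, 2.3], [1.3, 0.4], [-0.1, -0.4], [-0.3, -0.4], [-0.5, -0.2], [-0.2, -0.4], [0.5, -0.0], [-2.0, 0.2]]
free 3.513438063245244 [ 0.5362 -0.1865  0.0429  1.5944 -0.2407] 91.3530056092205
[[-0.9, -0.0], [0.6, -0.5], [0.4, -0.8], [0.7, 0.5], [1.2, 0.6], [0.0, -0.2], [-0.0, -0.2], [-0.2, 0.1], [-0.6, -0.2], [0.0, 0.2], [-1.8, 0.4]]
```

Both fits agree with the given data: seat about (0.537,-0.187,0.046), yaw 91.3°, tilt 15°. Next is the in-hand pose of the scissors from the same picture, then the placing pose.

```bash
cat > inhand.py <<'E'
from nest import *
st_R=np.array([[0.028,1.0,-0.002],[1.0,-0.028,0],[0,-0.002,-1.0]]);U,_,V=np.linalg.svd(st_R);RT=U@V;pT=np.array([.66775,-.25453,.19472])
im=d['im'];hsv=cv2.cvtColor(im,cv2.COLOR_RGB2HSV)
dark=((hsv[...,2]<130)&(hsv[...,1]<90)).astype(np.uint8)
Q={}
for n,(u,v),rad,zt in [('ring',(282,185.5),14,.006),('screw',(282,259),14,.004)]:
    mm=np.zeros_like(dark);y,x=int(v),int(u);mm[y-rad:y+rad,x-rad:x+rad]=dark[y-rad:y+rad,x-rad:x+rad]
    k=max(cv2.findContours(mm,cv2.RETR_EXTERNAL,cv2.CHAIN_APPROX_NONE)[0],key=cv2.contourArea);(a,b),r=cv2.minEnclosingCircle(k)
    p0=pT+RT[:,2]*zt;w=plane_g(m,(a,b),p0,RT[:,2]);Q[n]=RT.T@(w-pT);print(n,a,b,r,Q[n].round(4),'diam',2*r/m['K'][0,0]*(m['T'][:3,:3].T@(w-m['T'][:3,3]))[2])
E
python3 - <<'E'
from inhand import *
v=Q['ring']-Q['screw'];print('dist',np.hypot(*v[:2]),'yaw in tool',np.degrees(np.arctan2(v[1],v[0])))
yaw=np.radians(91.3);Rs=Ro.from_euler('ZX',[yaw,np.radians(-15)]).as_matrix();seat=np.array([.5372,-.1865,.046])
Rt=Rs@np.diag([1,-1,-1.])
off=np.array([Q['screw'][0],Q['screw'][1],.012])
for h in (.06,.0):
    p=seat+Rs[:,2]*h-Rt@off;print(h,p.round(4),delta(Rt,p))
print(Rt.round(3))
E
```

```text
ring 281.2109375 185.140625 10.378950119018555 [0.0426 0.0005 0.006 ] diam 0.010896505539074296
screw 280.60345458984375 258.1896667480469 11.605093955993652 [0.0017 0.0002 0.004 ] diam 0.012834128979389566
dist 0.040865540805845604 yaw in tool 0.4448155105121994
0.06 [ 0.5184 -0.1887  0.1155] (array([ 0.0609, -0.1511,  0.0799]), array([-15.09,   0.33,  -2.81]))
0.0 [ 0.5339 -0.1883  0.0575] (array([ 0.0616, -0.1355,  0.1378]), array([-15.09,   0.33,  -2.81]))
[[-0.023  0.966  0.259]
 [ 1.     0.022  0.006]
 [-0.     0.259 -0.966]]
```

Call:
{"method": "carry_out", "body": {"series": [{"x": 0.01,"y": -0.02,"z": 0.005,"ax": -2,"ay": 0,"az": -0.4},{"x": 0.02,"y": -0.055,"z": 0.02,"ax": -5,"ay": 0.1,"az": -1},{"x": 0.035,"y": -0.09,"z": 0.04,"ax": -9,"ay": 0.2,"az": -1.8},{"x": 0.05,"y": -0.12,"z": 0.06,"ax": -13,"ay": 0.3,"az": -2.5},{"x": 0.06,"y": -0.145,"z": 0.075,"ax": -15.1,"ay": 0.3,"az": -2.8},{"x": 0.061,"y": -0.151,"z": 0.08,"ax": -15.1,"ay": 0.3,"az": -2.8},{"x": 0.061,"y": -0.151,"z": 0.08,"ax": -15.1,"ay": 0.3,"az": -2.8},{"x": 0.061,"y": -0.151,"z": 0.08,"ax": -15.1,"ay": 0.3,"az": -2.8},{"x": 0.061,"y": -0.151,"z": 0.08,"ax": -15.1,"ay": 0.3,"az": -2.8}]}}

```text
time: 6.9
ee_pos: [0.521, -0.1891, 0.1166]
tcp_rot: [[-0.023, 0.965, 0.261], [1.0, 0.023, 0.004], [-0.002, 0.261, -0.965]]
ft_force: [0.6, -0.5, -1.0]
opening: 0.0239
gripper_force: 25.0
```

```bash
cat > place.py <<'E'
from h import *
from scipy.spatial.transform import Rotation as Ro
Rs=Ro.from_euler('ZX',[np.radians(91.3),np.radians(-15)]).as_matrix();seat=np.array([.5372,-.1865,.046])
Rt=Rs@np.diag([1,-1,-1.]);off=np.array([.0016,.0002,.012])
E
python3 - <<'E'
from place import *
s=robot.read_state();print(s['time'],s['ee_pos'],s['ft_force'],s['opening'])
for h in (.06,.01,.001): print(delta(Rt,seat+Rs[:,2]*h-Rt@off))
E
```

```text
6.9 [ 0.52101122 -0.18906242  0.11664318] [ 0.59981495 -0.48486037 -0.95332435] 0.023856248343088093
(array([ 0.0006, -0.0028,  0.0004]), array([0.15, 0.1 , 0.07]))
(array([ 0.0007, -0.0029,  0.0504]), array([0.15, 0.1 , 0.07]))
(array([ 0.0007, -0.003 ,  0.0594]), array([0.15, 0.1 , 0.07]))
```

Call:
{"method": "carry_out", "body": {"series": [{"x": 0,"y": 0,"z": 0,"ax": 0,"ay": 0,"az": 0},{"x": 0,"y": 0,"z": 0.01,"ax": 0,"ay": 0,"az": 0},{"x": 0,"y": 0,"z": 0.025,"ax": 0,"ay": 0,"az": 0},{"x": 0,"y": 0,"z": 0.04,"ax": 0,"ay": 0,"az": 0},{"x": 0,"y": 0,"z": 0.045,"ax": 0,"ay": 0,"az": 0},{"x": 0,"y": 0,"z": 0.045,"ax": 0,"ay": 0,"az": 0},{"x": 0,"y": 0,"z": 0.045,"ax": 0,"ay": 0,"az": 0},{"x": 0,"y": 0,"z": 0.045,"ax": 0,"ay": 0,"az": 0}]}}

```text
time: 7.7
ee_pos: [0.5315, -0.1889, 0.0731]
tcp_rot: [[-0.022, 0.965, 0.261], [1.0, 0.022, 0.005], [-0.001, 0.261, -0.965]]
ft_force: [0.3, 0.1, -0.1]
opening: 0.0238
gripper_force: 25.0
```

```bash
python3 - <<'E'
from place import *
s=robot.read_state();print(s['time'],s['ee_pos'],s['ft_force'],s['opening'])
for h in (.005,.001): print(delta(Rt,seat+Rs[:,2]*h-Rt@off))
s1=robot.snapshot('scene')[120:230,210:330];w=robot.snapshot('wrist')
s1=cv2.resize(s1,None,fx=3.8,fy=3.8,interpolation=cv2.INTER_CUBIC);w=w[:418,95:465]
o=np.hstack([s1[:418],w[:418]])
cv2.imwrite('pics/p5.png',o[:,:800,::-1]);print(o.shape)
E
```

```text
7.7 [ 0.53146865 -0.18887363  0.07306313] [ 0.34975368  0.06507445 -0.07349409] 0.023838244195773586
(array([ 0.0007, -0.0016,  0.0106]), array([0.14, 0.08, 0.01]))
(array([ 0.0007, -0.0017,  0.0146]), array([0.14, 0.08, 0.01]))
(418, 826, 3)
```

View pics/p5.png

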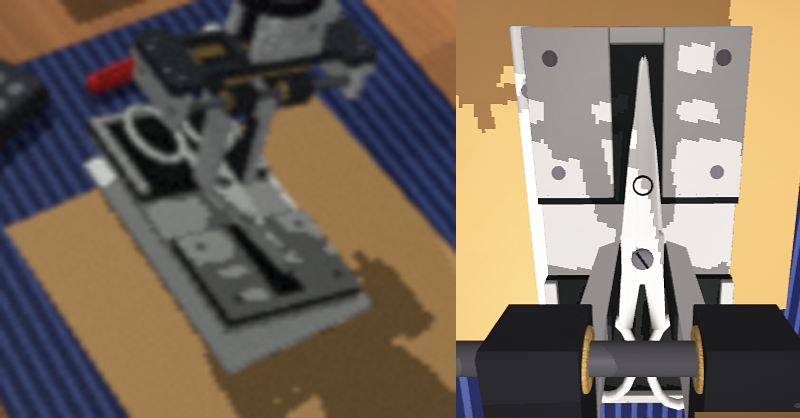

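The scissors hover just over the pocket and are well aligned. The channel spans about columns 611 to 663, while the blade's centre line is at about 642, so it needs a small shift to the left (tool -y). I'll measure that.

```bash
python3 - <<'E'
from place import *
s=robot.read_state();R=np.array(s['tcp_rot']);p=s['ee_pos'];m=robot.camera_model('wrist');im=robot.snapshot('wrist')
g=cv2.cvtColor(im,cv2.COLOR_RGB2GRAY);zt=.012+.0156-.005  # bank-top depth in tool z
for v in range(60,190,20):
    row=g[v,130:230].astype(int);dk=np.where(row<55)[0]+130
    a=R.T@(plane_g(m,(dk.min()-.5,v),p+R[:,2]*zt,R[:,2])-p);b=R.T@(plane_g(m,(dk.max()+.5,v),p+R[:,2]*zt,R[:,2])-p)
    print(v,dk.min(),dk.max(),'x',a[0].round(4),'y',a[1].round(4),b[1].round(4),'mid',((a+b)/2)[1].round(4))
# slot near edges of deck: row of channel mouth strip
col=g[:,115];print('mouth rows',np.where(col[180:230]<55)[0][[0,-1]]+180)
v=np.where(col[180:230]<55)[0][[0,-1]]+180
for q,z in [(v[0]-.5,zt),(v[1]+.5,zt+.005)]: print((R.T@(plane_g(m,(115,q),p+R[:,2]*z,R[:,2])-p)).round(4))
E
```

```text
Traceback (most recent call last):
ValueError: zero-size array to reduction operation minimum which has no identity
```

```bash
python3 - <<'E'
from place import *
s=robot.read_state();R=np.array(s['tcp_rot']);p=s['ee_pos'];m=robot.camera_model('wrist');im=robot.snapshot('wrist')
g=cv2.cvtColor(im,cv2.COLOR_RGB2GRAY);zt=.012+.0156-.005  # bank-top depth in tool z
for v in range(60,190,20):
    dk=np.where(g[v,235:320]<55)[0]+235
    a=R.T@(plane_g(m,(dk.min()-.5,v),p+R[:,2]*zt,R[:,2])-p);b=R.T@(plane_g(m,(dk.max()+.5,v),p+R[:,2]*zt,R[:,2])-p)
    print(v,dk.min(),dk.max(),'x',a[0].round(4),'y',a[1].round(4),b[1].round(4),'mid',((a+b)/2)[1].round(4))
v=np.where(g[185:225,199]<55)[0][[0,-1]]+185;print(v)
for q,z in [(v[0]-.5,zt),(v[1]+.5,zt+.005)]: print((R.T@(plane_g(m,(199,q),p+R[:,2]*z,R[:,2])-p)).round(4))
E
```

```text
60 249 301 x 0.1054 y -0.0165 0.0111 mid -0.0027
80 250 301 x 0.0957 y -0.0162 0.0112 mid -0.0025
100 251 301 x 0.0856 y -0.016 0.0114 mid -0.0023
120 251 301 x 0.0752 y -0.0162 0.0116 mid -0.0023
140 252 300 x 0.0645 y -0.0159 0.0112 mid -0.0024
160 253 300 x 0.0534 y -0.0157 0.0114 mid -0.0021
180 253 300 x 0.0419 y -0.0159 0.0115 mid -0.0022
[199 203]
[ 0.031  -0.0473  0.0226]
[ 0.0265 -0.0487  0.0276]
```

Call:
{"method": "carry_out", "body": {"series": [{"x": 0,"y": -0.0024,"z": 0,"ax": 0.1,"ay": 0,"az": -0.5},{"x": 0,"y": -0.0024,"z": 0.003,"ax": 0.1,"ay": 0,"az": -0.5},{"x": 0,"y": -0.0024,"z": 0.007,"ax": 0.1,"ay": 0,"az": -0.5},{"x": 0,"y": -0.0024,"z": 0.01,"ax": 0.1,"ay": 0,"az": -0.5},{"x": 0,"y": -0.0024,"z": 0.012,"ax": 0.1,"ay": 0,"az": -0.5},{"x": 0,"y": -0.0024,"z": 0.013,"ax": 0.1,"ay": 0,"az": -0.5},{"x": 0,"y": -0.0024,"z": 0.0135,"ax": 0.1,"ay": 0,"az": -0.5},{"x": 0,"y": -0.0024,"z": 0.0135,"ax": 0.1,"ay": 0,"az": -0.5},{"x": 0,"y": -0.0024,"z": 0.0135,"ax": 0.1,"ay": 0,"az": -0.5}]}}

```text
time: 8.8
ee_pos: [0.5325, -0.1887, 0.0589]
tcp_rot: [[-0.031, 0.965, 0.259], [1.0, 0.031, 0.005], [-0.004, 0.259, -0.966]]
ft_force: [-0.3, -0.4, -1.2]
opening: 0.0236
gripper_force: 25.0
```

Call:
{"method": "carry_out", "body": {"series": [{"x": 0,"y": 0,"z": 0.0005,"ax": 0,"ay": 0,"az": 0},{"x": 0,"y": 0,"z": 0.001,"ax": 0,"ay": 0,"az": 0},{"x": 0,"y": 0,"z": 0.001,"ax": 0,"ay": 0,"az": 0}]}}

```text
time: 9.1
ee_pos: [0.5327, -0.1887, 0.0579]
tcp_rot: [[-0.031, 0.965, 0.259], [1.0, 0.031, 0.005], [-0.004, 0.259, -0.966]]
ft_force: [-0.2, -0.5, -1.9]
opening: 0.0235
gripper_force: 25.0
```

Call:
{"method": "carry_out", "body": {"series": [{"x": 0,"y": 0,"z": 0.0005,"ax": 0,"ay": 0,"az": 0},{"x": 0,"y": 0,"z": 0.001,"ax": 0,"ay": 0,"az": 0},{"x": 0,"y": 0,"z": 0.001,"ax": 0,"ay": 0,"az": 0}]}}

```text
time: 9.4
ee_pos: [0.5329, -0.1887, 0.0573]
tcp_rot: [[-0.031, 0.965, 0.259], [1.0, 0.031, 0.005], [-0.003, 0.259, -0.966]]
ft_force: [-5.7, 1.4, 13.3]
opening: 0.0233
gripper_force: 25.0
```

Call:
{"method": "carry_out", "body": {"series": [{"x": 0,"y": 0,"z": 0.0005,"ax": 0,"ay": 0,"az": 0},{"x": 0,"y": 0,"z": 0.001,"ax": 0,"ay": 0,"az": 0},{"x": 0,"y": 0,"z": 0.001,"ax": 0,"ay": 0,"az": 0}]}}

```text
time: 9.7
ee_pos: [0.5331, -0.1889, 0.0568]
tcp_rot: [[-0.031, 0.965, 0.259], [1.0, 0.03, 0.005], [-0.003, 0.259, -0.966]]
ft_force: [-13.5, 2.4, 25.9]
opening: 0.0234
gripper_force: 25.0
```

Contact comes exactly at the predicted height. I'll back off the overpress and release.

Call:
{"method": "carry_out", "body": {"series": [{"x": 0,"y": 0,"z": -0.0008,"ax": 0,"ay": 0,"az": 0},{"x": 0,"y": 0,"z": -0.0015,"ax": 0,"ay": 0,"az": 0},{"x": 0,"y": 0,"z": -0.0015,"ax": 0,"ay": 0,"az": 0}]}}

```text
time: 10.0
ee_pos: [0.5329, -0.1886, 0.0574]
tcp_rot: [[-0.031, 0.965, 0.259], [1.0, 0.031, 0.005], [-0.004, 0.259, -0.966]]
ft_force: [0.5, -0.7, -1.5]
opening: 0.0236
gripper_force: 25.0
```

Call:
{"method": "carry_out", "body": {"series": [{"x": 0,"y": 0,"z": 0,"ax": 0,"ay": 0,"az": 0},{"x": 0,"y": 0,"z": 0,"ax": 0,"ay": 0,"az": 0},{"x": 0,"y": 0,"z": 0,"ax": 0,"ay": 0,"az": 0},{"x": 0,"y": 0,"z": 0,"ax": 0,"ay": 0,"az": 0},{"x": 0,"y": 0,"z": 0,"ax": 0,"ay": 0,"az": 0},{"x": 0,"y": 0,"z": 0,"ax": 0,"ay": 0,"az": 0}], "claw": 0.06}}

```text
time: 10.6
ee_pos: [0.5328, -0.1887, 0.0574]
tcp_rot: [[-0.031, 0.965, 0.259], [1.0, 0.031, 0.005], [-0.004, 0.259, -0.966]]
ft_force: [-1.2, -0.2, 0.1]
opening: 0.0594
gripper_force: 0.0
```

Call:
{"method": "carry_out", "body": {"series": [{"x": 0,"y": 0,"z": -0.01,"ax": 0,"ay": 0,"az": 0},{"x": 0,"y": 0,"z": -0.03,"ax": 0,"ay": 0,"az": 0},{"x": -0.005,"y": 0,"z": -0.06,"ax": 0,"ay": 0,"az": 0},{"x": -0.02,"y": 0,"z": -0.09,"ax": 0,"ay": 0,"az": 0},{"x": -0.03,"y": 0,"z": -0.11,"ax": 0,"ay": 0,"az": 0},{"x": -0.03,"y": 0,"z": -0.11,"ax": 0,"ay": 0,"az": 0},{"x": -0.03,"y": 0,"z": -0.11,"ax": 0,"ay": 0,"az": 0}]}}

```text
time: 11.3
ee_pos: [0.5053, -0.219, 0.1643]
tcp_rot: [[-0.031, 0.965, 0.26], [1.0, 0.031, 0.005], [-0.003, 0.26, -0.966]]
ft_force: [-0.1, 0.3, -0.4]
opening: 0.0597
gripper_force: 0.0
```

```bash
python3 - <<'E'
from h import *
s=robot.read_state();print(s['time'],s['ee_pos'],s['opening'],s['ft_force'])
m=robot.camera_model('wrist');im=robot.snapshot('wrist')
np.savez('w6.npz',K=m['K'],T=m['T'],im=im)
cv2.imwrite('pics/w6.png',cv2.resize(im[:,:,::-1],(800,600),interpolation=cv2.INTER_CUBIC))
E
```

```text
11.3 [ 0.5053448  -0.21897126  0.16425494] 0.059696078849915485 [-0.09844719  0.31639102 -0.42095213]
```

View pics/w6.png

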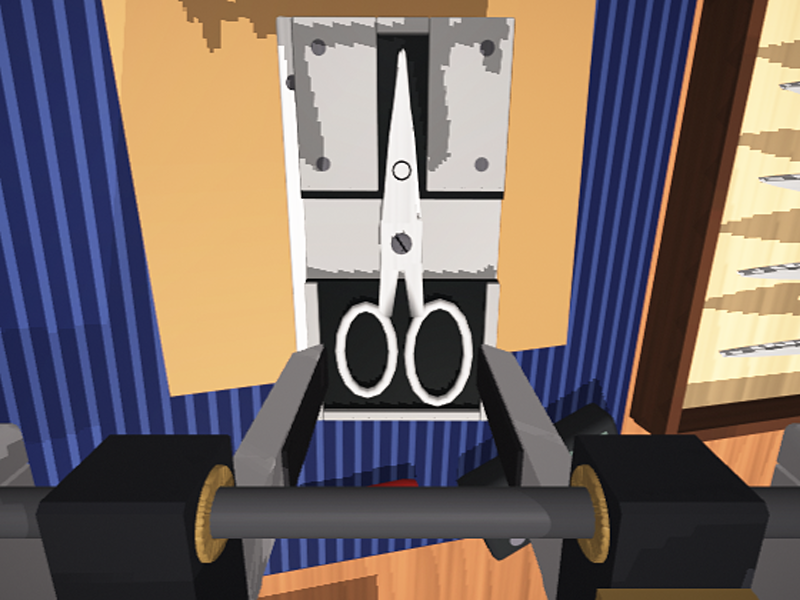

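The scissors lie home in the nest: blade in the channel (tip (402,52)), bows in the bay, screw head up at (401,243) and ring at (401,170), all in 1.43x pixels. I'll measure the spot and then go over the probe.

```bash
python3 - <<'E'
from place import *
d=np.load('w6.npz');m=dict(K=d['K'],T=d['T']);im=d['im'];hsv=cv2.cvtColor(im,cv2.COLOR_RGB2HSV)
dark=((hsv[...,2]<130)&(hsv[...,1]<90)).astype(np.uint8)
def circ(u,v,rad):
    mm=np.zeros_like(dark);mm[v-rad:v+rad,u-rad:u+rad]=dark[v-rad:v+rad,u-rad:u+rad]
    k=max(cv2.findContours(mm,cv2.RETR_EXTERNAL,cv2.CHAIN_APPROX_NONE)[0],key=cv2.contourArea);return cv2.minEnclosingCircle(k)
n=Rs[:,2]
for nm,u,v,r,h in [('ring',281,119,9,.006),('screw',281,170,10,.008)]:
    c,rr=circ(u,v,r);w=plane_g(m,c,seat+h*n,n);print(nm,np.round(c,1),round(rr,1),w.round(4),'seat frame',(Rs.T@(w-seat)).round(4))
d3=np.load('w3.npz');m3=dict(K=d3['K'],T=d3['T'])
print('probe top',plane(m3,(490,389),.164))
p=np.array([.688,.078,.28]);R0=np.array([[0,1,0],[1,0,0],[0,0,-1.]]);print(delta(R0,p))
E
```

```text
ring [279.5 118.5] 6.7 [ 0.5326 -0.1453  0.0512] seat frame [0.0413 0.0022 0.006 ]
screw [280.1 170. ] 7.3 [ 0.5338 -0.1872  0.0534] seat frame [-0.0006  0.0014  0.008 ]
probe top [0.68871464 0.08207231 0.164     ]
(array([ 0.2903,  0.2159, -0.0637]), array([14.99, -0.06,  1.82]))
```

Call:
{"method": "carry_out", "body": {"series": [{"x": 0.01,"y": 0,"z": -0.03,"ax": 0,"ay": 0,"az": 0},{"x": 0.04,"y": 0.025,"z": -0.06,"ax": 2,"ay": 0,"az": 0.2},{"x": 0.07,"y": 0.05,"z": -0.08,"ax": 4,"ay": 0,"az": 0.5},{"x": 0.11,"y": 0.08,"z": -0.085,"ax": 6,"ay": 0,"az": 0.8},{"x": 0.15,"y": 0.11,"z": -0.085,"ax": 8,"ay": 0,"az": 1},{"x": 0.19,"y": 0.14,"z": -0.08,"ax": 10,"ay": 0,"az": 1.2},{"x": 0.23,"y": 0.17,"z": -0.075,"ax": 12,"ay": 0,"az": 1.5},{"x": 0.265,"y": 0.195,"z": -0.07,"ax": 14,"ay": 0,"az": 1.7},{"x": 0.29,"y": 0.216,"z": -0.064,"ax": 15,"ay": 0,"az": 1.8},{"x": 0.29,"y": 0.216,"z": -0.064,"ax": 15,"ay": 0,"az": 1.8},{"x": 0.29,"y": 0.216,"z": -0.064,"ax": 15,"ay": 0,"az": 1.8},{"x": 0.29,"y": 0.216,"z": -0.064,"ax": 15,"ay": 0,"az": 1.8}]}}

```text
time: 12.55
ee_pos: [0.6877, 0.0762, 0.2797]
tcp_rot: [[0.001, 1.0, -0.001], [1.0, -0.001, -0.0], [-0.0, -0.001, -1.0]]
ft_force: [-0.1, -0.4, -0.1]
opening: 0.0596
gripper_force: 0.0
```

```bash
python3 - <<'E'
from h import *
s=robot.read_state();print(s['time'],s['ee_pos'])
m=robot.camera_model('wrist');im=robot.snapshot('wrist')
np.savez('w7.npz',K=m['K'],T=m['T'],im=im)
e=proj(m,[.6885,.081,.164]);print('expect',e)
hsv=cv2.cvtColor(im,cv2.COLOR_RGB2HSV);x,y=e.astype(int)
dark=((hsv[...,2]<95)&(hsv[...,1]<90)).astype(np.uint8)
mm=np.zeros_like(dark);mm[y-60:y+60,x-60:x+60]=dark[y-60:y+60,x-60:x+60]
n,l,st,ce=cv2.connectedComponentsWithStats(mm)
for i in range(1,n):
    if st[i][4]>30: print(st[i],ce[i].round(1))
ch=im[max(0,y-70):y+70,x-70:x+70,::-1];o=cv2.resize(ch,None,fx=4,fy=4,interpolation=cv2.INTER_NEAREST);print(x-70,max(0,y-70));cv2.imwrite('pics/w7.png',o)
E
```

```text
12.55 [0.68768205 0.07618257 0.27967735]
expect [281.57381543 199.99785905]
[262 144  48  23 452] [287.2 152.2]
[274 171  26  32 363] [285.6 182.2]
[281 196  11  11 102] [285.9 201. ]
[221 243   8  16  87] [224.7 252.3]
[335 243   6  16  76] [337.3 251.9]
211 129
```

```bash
python3 - <<'E'
from h import *
d=np.load('w7.npz');m=dict(K=d['K'],T=d['T'])
p=plane(m,(286,201),.164);print(p)
t=robot.camera_model('top');print('tri w3', tri(dict(K=np.load('w3.npz')['K'],T=np.load('w3.npz')['T']),(490,389),m,(286,201)))
g=cv2.cvtColor(d['im'],cv2.COLOR_RGB2GRAY);print(g[201,262:312].tolist());print(g[180:225,286].tolist())
R0=np.array([[0,1,0],[1,0,0],[0,0,-1.]]);print(delta(R0,[p[0],p[1],.12]))
E
```

```text
[0.69233738 0.08009733 0.164     ]
tri w3 (array([0.69199169, 0.07857272, 0.16000238]), np.float64(0.0011561945829646322))
[187, 187, 187, 187, 187, 187, 187, 188, 191, 168, 56, 83, 130, 141, 144, 143, 143, 146, 123, 27, 32, 35, 34, 34, 35, 35, 34, 33, 32, 51, 108, 145, 141, 140, 140, 139, 122, 69, 40, 44, 42, 46, 68, 95, 94, 83, 50, 43, 45, 44]
[12, 47, 52, 103, 138, 53, 52, 54, 57, 134, 136, 140, 140, 140, 142, 150, 27, 31, 33, 34, 33, 35, 34, 34, 35, 33, 27, 110, 153, 152, 151, 153, 154, 97, 81, 81, 82, 81, 81, 82, 82, 81, 81, 82, 83]
(array([0.0041, 0.0047, 0.1602]), array([-0.03, -0.02, -0.07]))
```

Call:
{"method": "carry_out", "body": {"series": [{"x": 0.004,"y": 0.0047,"z": 0.01,"ax": 0,"ay": 0,"az": 0},{"x": 0.004,"y": 0.0047,"z": 0.04,"ax": 0,"ay": 0,"az": 0},{"x": 0.004,"y": 0.0047,"z": 0.08,"ax": 0,"ay": 0,"az": 0},{"x": 0.004,"y": 0.0047,"z": 0.12,"ax": 0,"ay": 0,"az": 0},{"x": 0.004,"y": 0.0047,"z": 0.145,"ax": 0,"ay": 0,"az": 0},{"x": 0.004,"y": 0.0047,"z": 0.158,"ax": 0,"ay": 0,"az": 0},{"x": 0.004,"y": 0.0047,"z": 0.16,"ax": 0,"ay": 0,"az": 0},{"x": 0.004,"y": 0.0047,"z": 0.16,"ax": 0,"ay": 0,"az": 0},{"x": 0.004,"y": 0.0047,"z": 0.16,"ax": 0,"ay": 0,"az": 0}]}}

```text
time: 13.5
ee_pos: [0.6938, 0.0811, 0.1221]
tcp_rot: [[0.0, 1.0, 0.002], [1.0, -0.0, 0.001], [0.001, 0.002, -1.0]]
ft_force: [0.2, 0.0, -0.1]
opening: 0.0601
gripper_force: 0.0
```

Call:
{"method": "carry_out", "body": {"series": [{"x": 0,"y": 0,"z": 0,"ax": 0,"ay": 0,"az": 0},{"x": 0,"y": 0,"z": 0,"ax": 0,"ay": 0,"az": 0},{"x": 0,"y": 0,"z": 0,"ax": 0,"ay": 0,"az": 0},{"x": 0,"y": 0,"z": 0,"ax": 0,"ay": 0,"az": 0},{"x": 0,"y": 0,"z": 0,"ax": 0,"ay": 0,"az": 0},{"x": 0,"y": 0,"z": 0,"ax": 0,"ay": 0,"az": 0},{"x": 0,"y": 0,"z": 0,"ax": 0,"ay": 0,"az": 0}], "claw": 0.01, "force": 40}}

```text
time: 14.2
ee_pos: [0.6929, 0.0811, 0.1205]
tcp_rot: [[0.0, 1.0, -0.0], [1.0, 0.0, 0.001], [0.001, -0.0, -1.0]]
ft_force: [-1.0, -0.8, 1.4]
opening: 0.0239
gripper_force: 40.0
```

Call:
{"method": "carry_out", "body": {"series": [{"x": 0,"y": 0,"z": -0.005,"ax": 0,"ay": 0,"az": 0},{"x": 0,"y": 0,"z": -0.02,"ax": 0,"ay": 0,"az": 0},{"x": 0,"y": 0,"z": -0.045,"ax": 0,"ay": 0,"az": 0},{"x": 0,"y": 0,"z": -0.075,"ax": 0,"ay": 0,"az": 0},{"x": 0,"y": 0,"z": -0.105,"ax": 0,"ay": 0,"az": 0},{"x": 0,"y": 0,"z": -0.125,"ax": 0,"ay": 0,"az": 0},{"x": 0,"y": 0,"z": -0.13,"ax": 0,"ay": 0,"az": 0},{"x": 0,"y": 0,"z": -0.13,"ax": 0,"ay": 0,"az": 0}]}}

```text
time: 15.0
ee_pos: [0.6932, 0.0811, 0.2514]
tcp_rot: [[0.0, 1.0, 0.001], [1.0, -0.0, 0.001], [0.001, 0.001, -1.0]]
ft_force: [-0.6, 0.4, -3.2]
opening: 0.0231
gripper_force: 40.0
```

```bash
cat > probe.py <<'E'
from place import *
spot=np.array([.5326,-.1453,.0512])
def tgt(h,L=.102,dx=0,dy=0): return spot+Rs[:,2]*h-Rt@np.array([dx,dy,L])
E
python3 - <<'E'
from probe import *
s=robot.read_state();print(s['time'],s['ee_pos'],s['opening'],s['ft_force'])
print(tgt(.04),delta(Rt,tgt(.04)))
m=robot.camera_model('wrist');im=robot.snapshot('wrist');np.savez('w8.npz',K=m['K'],T=m['T'],im=im,R=s['tcp_rot'],p=s['ee_pos'])
for h in (.098,.1,.104):print(proj(m,s['ee_pos']+np.array(s['tcp_rot'])[:,2]*h))
g=cv2.cvtColor(im,cv2.COLOR_RGB2GRAY)
c=im[60:360,180:380,::-1];cv2.imwrite('pics/w8.png',cv2.resize(c,None,fx=2,fy=2,interpolation=cv2.INTER_CUBIC))
E
```

```text
15.0 [0.69318004 0.08108685 0.25141756] 0.023122027983058374 [-0.62880158  0.43058951 -3.23196398]
[ 0.49585716 -0.14613381  0.18836147] (array([-0.2273, -0.1974,  0.0626]), array([-14.92,   0.11,  -1.3 ]))
[280.40147695 211.27055823]
[280.40486127 210.56051579]
[280.41149268 209.16922096]
```

View pics/w8.png

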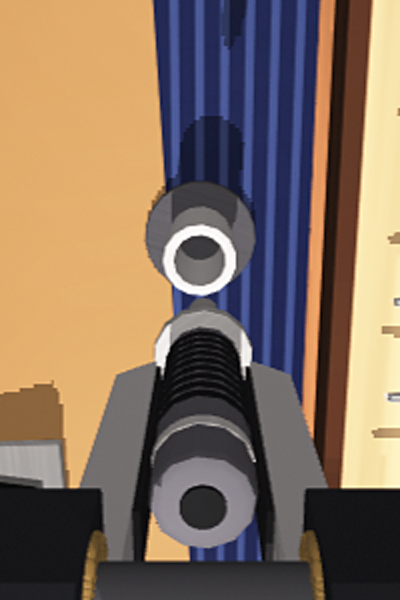

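The last view shows the probe upright between the pads: cap centre at crop (203,507), collar at (203,335), nose end just visible at (202,300). The empty stand is beyond it.

```bash
python3 - <<'E'
from probe import *
d=np.load('w8.npz');m=dict(K=d['K'],T=d['T']);R=d['R'];p=d['p'];g=cv2.cvtColor(d['im'],cv2.COLOR_RGB2GRAY)
mm=np.zeros_like(g);mm[295:332,265:298]=(g[295:332,265:298]<60)
n,l,st,ce=cv2.connectedComponentsWithStats(mm);i=max(range(1,n),key=lambda i:st[i][4] if abs(ce[i][0]-281.5)<5 else 0);print(st[i],ce[i])
for z in (-.04,-.044):print(z,(R.T@(plane_g(m,ce[i],p+R[:,2]*z,R[:,2])-p)).round(4))
for row in range(200,226,2):print(row,g[row,262:302].tolist())
E
```

```text
[270 303  23  22 405] [280.97777778 313.09876543]
-0.04 [-0.0038  0.0004 -0.04  ]
-0.044 [-0.0011  0.0004 -0.044 ]
200 [188, 173, 120, 193, 255, 252, 246, 245, 243, 218, 144, 108, 108, 115, 117, 119, 121, 120, 120, 120, 119, 117, 115, 109, 115, 182, 242, 247, 247, 250, 252, 253, 219, 96, 44, 42, 43, 43, 58, 87]
202 [185, 187, 189, 158, 108, 237, 255, 251, 247, 246, 245, 247, 246, 218, 163, 160, 143, 120, 117, 118, 153, 210, 238, 250, 247, 246, 248, 250, 253, 252, 189, 64, 36, 42, 45, 44, 44, 43, 60, 90]
204 [186, 186, 189, 163, 58, 88, 111, 191, 253, 255, 255, 253, 250, 249, 248, 248, 249, 248, 246, 247, 248, 248, 249, 251, 253, 255, 255, 253, 166, 88, 85, 65, 43, 45, 45, 45, 45, 44, 59, 91]
206 [186, 187, 190, 166, 72, 94, 93, 90, 71, 39, 75, 177, 255, 255, 255, 255, 255, 255, 255, 255, 255, 255, 255, 169, 122, 52, 44, 67, 92, 93, 89, 66, 44, 44, 46, 45, 45, 43, 61, 92]
208 [186, 187, 189, 170, 91, 91, 94, 92, 75, 43, 44, 43, 42, 40, 39, 50, 77, 90, 91, 81, 46, 39, 37, 40, 43, 43, 47, 72, 95, 94, 88, 65, 43, 44, 44, 44, 44, 43, 60, 92]
210 [187, 187, 189, 173, 105, 92, 94, 95, 80, 4
[... 754 characters left out ...]
, 150, 151, 151, 151, 153, 154, 157, 157, 154, 153, 155, 156, 159, 142, 105, 94, 73, 48, 41, 42, 66, 95]
220 [183, 154, 109, 91, 110, 144, 158, 153, 155, 156, 157, 157, 155, 153, 152, 150, 150, 151, 152, 153, 155, 157, 157, 154, 151, 150, 150, 152, 153, 153, 152, 152, 154, 148, 117, 96, 88, 57, 63, 94]
222 [102, 119, 186, 193, 153, 155, 154, 157, 157, 156, 153, 152, 150, 151, 151, 153, 155, 159, 160, 161, 158, 154, 151, 151, 152, 153, 152, 152, 151, 150, 150, 149, 149, 148, 150, 147, 126, 96, 91, 90]
224 [186, 243, 234, 175, 152, 157, 155, 153, 152, 152, 154, 156, 158, 143, 103, 92, 52, 51, 53, 53, 54, 53, 62, 79, 86, 113, 131, 138, 154, 150, 148, 148, 149, 149, 149, 148, 147, 146, 140, 113]
```

Call:
{"method": "carry_out", "body": {"series": [{"x": -0.02,"y": -0.02,"z": 0,"ax": 0,"ay": 0,"az": 0},{"x": -0.05,"y": -0.045,"z": 0,"ax": -2,"ay": 0,"az": 0},{"x": -0.085,"y": -0.075,"z": 0,"ax": -4,"ay": 0,"az": -0.3},{"x": -0.12,"y": -0.105,"z": 0.005,"ax": -7,"ay": 0,"az": -0.6},{"x": -0.155,"y": -0.135,"z": 0.015,"ax": -10,"ay": 0,"az": -0.9},{"x": -0.19,"y": -0.165,"z": 0.03,"ax": -13,"ay": 0,"az": -1.1},{"x": -0.215,"y": -0.187,"z": 0.047,"ax": -14.9,"ay": 0.1,"az": -1.3},{"x": -0.227,"y": -0.197,"z": 0.06,"ax": -14.9,"ay": 0.1,"az": -1.3},{"x": -0.227,"y": -0.197,"z": 0.0625,"ax": -14.9,"ay": 0.1,"az": -1.3},{"x": -0.227,"y": -0.197,"z": 0.0625,"ax": -14.9,"ay": 0.1,"az": -1.3},{"x": -0.227,"y": -0.197,"z": 0.0625,"ax": -14.9,"ay": 0.1,"az": -1.3},{"x": -0.227,"y": -0.197,"z": 0.0625,"ax": -14.9,"ay": 0.1,"az": -1.3}]}}

```text
time: 16.25
ee_pos: [0.4968, -0.1452, 0.1881]
tcp_rot: [[-0.024, 0.966, 0.257], [1.0, 0.024, 0.005], [-0.001, 0.257, -0.966]]
ft_force: [0.0, -0.2, -2.3]
opening: 0.0234
gripper_force: 40.0
```

```bash
python3 - <<'E'
from probe import *
d=np.load('w8.npz');m=dict(K=d['K'],T=d['T']);R=d['R'];p=d['p']
for dx in (0,-.002,-.004): print(dx,[proj(m,p+R@np.array([dx+.007,0,z])).round(1).tolist() for z in (.0885,.0905)], 'tip edge',proj(m,p+R@np.array([dx+.003,0,.1025])).round(1))
# image now: where is the ring vs. the nose?
s=robot.read_state();print(s['time'],s['ee_pos']);m=robot.camera_model('wrist');im=robot.snapshot('wrist');np.savez('w9.npz',K=m['K'],T=m['T'],im=im,R=s['tcp_rot'],p=s['ee_pos'])
R=np.array(s['tcp_rot']);print('ring px',proj(m,spot),'tip px',proj(m,s['ee_pos']+R@np.array([-.0015,.0003,.1025])))
print(delta(Rt,tgt(.04,.1025,-.0015,.0003)),delta(Rt,tgt(.005,.1025,-.0015,.0003)))
E
```

```text
0 [[280.4, 206.3], [280.4, 205.6]] tip edge [280.4 206.2]
-0.002 [[280.4, 208.7], [280.4, 208.0]] tip edge [280.4 208.5]
-0.004 [[280.4, 211.2], [280.4, 210.4]] tip edge [280.4 210.8]
16.25 [ 0.49676814 -0.14520566  0.18808307]
ring px [279.91596119 198.632295  ] tip px [280.86136416 211.46384814]
(array([ 0.0007, -0.001 , -0.001 ]), array([-0.1 ,  0.03,  0.09])) (array([ 0.0007, -0.0009,  0.034 ]), array([-0.1 ,  0.03,  0.09]))
```

```bash
python3 - <<'E'
from probe import *
d=np.load('w9.npz');m=dict(K=d['K'],T=d['T']);g=cv2.cvtColor(d['im'],cv2.COLOR_RGB2GRAY)
for r in range(184,216):print(r,g[r,264:298].tolist())
E
```

```text
184 [207, 208, 175, 29, 24, 27, 27, 23, 3, 147, 246, 239, 237, 234, 233, 235, 236, 236, 234, 233, 231, 230, 230, 239, 247, 199, 12, 24, 27, 28, 27, 22, 67, 164]
185 [207, 208, 175, 30, 24, 27, 28, 22, 1, 147, 244, 239, 236, 234, 233, 235, 236, 235, 234, 233, 232, 230, 230, 238, 246, 197, 11, 24, 28, 29, 28, 22, 69, 164]
186 [206, 209, 177, 31, 24, 28, 27, 21, 27, 159, 243, 238, 236, 234, 233, 235, 237, 235, 234, 233, 232, 230, 230, 236, 250, 251, 8, 25, 28, 27, 26, 23, 68, 164]
187 [207, 209, 176, 33, 23, 28, 27, 20, 27, 158, 243, 237, 237, 235, 233, 235, 236, 235, 234, 233, 231, 230, 231, 236, 249, 251, 9, 24, 27, 29, 26, 22, 69, 165]
188 [206, 209, 178, 34, 25, 28, 27, 21, 27, 158, 243, 238, 237, 234, 233, 235, 236, 235, 234, 233, 231, 230, 231, 236, 249, 250, 7, 22, 27, 28, 27, 23, 69, 165]
189 [207, 209, 178, 34, 23, 27, 28, 18, 27, 157, 242, 237, 237, 235, 233, 235, 236, 235, 234, 233, 231, 230, 231, 234, 246, 251, 65, 21, 26, 28, 28, 22, 70, 166]
190 [206, 210, 184, 61, 22, 27, 26, 18, 64, 184, 241, 237, 237, 235, 233, 235, 236, 235, 234, 233, 232, 231, 231, 235, 246, 249, 52, 
[... 3388 characters left out ...]
, 188, 244, 245, 254, 250, 62, 22, 27, 28, 26, 26]
212 [22, 24, 24, 25, 27, 19, 25, 160, 245, 240, 228, 153, 85, 91, 94, 95, 95, 95, 96, 95, 95, 91, 85, 121, 209, 247, 254, 252, 128, 18, 26, 27, 27, 26]
213 [18, 19, 18, 19, 20, 13, 61, 189, 248, 239, 183, 80, 88, 93, 95, 97, 99, 102, 104, 103, 99, 93, 88, 122, 213, 251, 255, 251, 116, 9, 15, 16, 16, 17]
214 [113, 112, 112, 114, 102, 63, 103, 190, 215, 182, 159, 92, 99, 102, 104, 105, 107, 109, 109, 111, 112, 109, 106, 99, 156, 237, 253, 255, 193, 165, 168, 167, 167, 167]
215 [213, 212, 213, 215, 195, 121, 113, 101, 101, 99, 102, 103, 105, 104, 107, 115, 128, 150, 156, 133, 111, 107, 104, 101, 101, 101, 103, 113, 148, 198, 214, 213, 212, 211]
```

```bash
python3 - <<'E'
from probe import *
d=np.load('w9.npz');m=dict(K=d['K'],T=d['T'])
w=plane_g(m,(281.1,199.1),seat+.006*Rs[:,2],Rs[:,2]);print(w.round(4),(Rs.T@(w-seat)).round(4))
import probe
probe.spot=w
for h in (.04,.01,.005,0): print(h,delta(Rt,tgt(h,.1025,-.0017,.0002)))
E
```

```text
[ 0.5337 -0.1457  0.0515] [0.0408 0.0011 0.006 ]
0.04 (array([ 0.0004,  0.0002, -0.001 ]), array([-0.1 ,  0.03,  0.09]))
0.01 (array([0.0004, 0.0003, 0.029 ]), array([-0.1 ,  0.03,  0.09]))
0.005 (array([0.0004, 0.0003, 0.034 ]), array([-0.1 ,  0.03,  0.09]))
0 (array([0.0004, 0.0003, 0.039 ]), array([-0.1 ,  0.03,  0.09]))
```

Call:
{"method": "carry_out", "body": {"series": [{"x": 0.0003,"y": 0.0002,"z": 0.008,"ax": -0.1,"ay": 0,"az": 0},{"x": 0.0003,"y": 0.0002,"z": 0.018,"ax": -0.1,"ay": 0,"az": 0},{"x": 0.0003,"y": 0.0002,"z": 0.026,"ax": -0.1,"ay": 0,"az": 0},{"x": 0.0003,"y": 0.0002,"z": 0.031,"ax": -0.1,"ay": 0,"az": 0},{"x": 0.0003,"y": 0.0002,"z": 0.033,"ax": -0.1,"ay": 0,"az": 0},{"x": 0.0003,"y": 0.0002,"z": 0.033,"ax": -0.1,"ay": 0,"az": 0},{"x": 0.0003,"y": 0.0002,"z": 0.033,"ax": -0.1,"ay": 0,"az": 0},{"x": 0.0003,"y": 0.0002,"z": 0.033,"ax": -0.1,"ay": 0,"az": 0}]}}

```text
time: 17.1
ee_pos: [0.5048, -0.1455, 0.1563]
tcp_rot: [[-0.023, 0.966, 0.259], [1.0, 0.022, 0.005], [-0.001, 0.259, -0.966]]
ft_force: [0.2, 0.1, -1.0]
opening: 0.0238
gripper_force: 40.0
```

```bash
cat > chk.py <<'E'
from probe import *
import probe,sys
probe.spot=np.array([.5337,-.1457,.0515])
F=[]
for i in range(6):
    s=robot.read_state();F.append(np.array(s['ft_force'])@Rs[:,2]);im=robot.snapshot('wrist')
m=robot.camera_model('wrist');R=np.array(s['tcp_rot']);p=s['ee_pos']
print('t',s['time'],'F.n mean %.2f sd %.2f'%(np.mean(F),np.std(F)),'grip',round(s['opening'],4),'tilt err deg',np.degrees(np.arccos(np.clip(-R[:,2]@Rs[:,2],-1,1))).round(2))
tip=p+R@np.array([-.0017,.0002,.1025]);print('tip-spot in seat axes mm',(1e3*Rs.T@(tip-probe.spot)).round(2))
print('sleeve end px',proj(m,p+R@np.array([-.0017,.0002,.0905])).round(1),'ring px',proj(m,probe.spot).round(1))
if len(sys.argv)>1:
    g=cv2.cvtColor(im,cv2.COLOR_RGB2GRAY)
    for r in range(194,216):print(r,g[r,266:298].tolist())
E
python3 chk.py
```

```text
t 17.35 F.n mean -2.41 sd 0.71 grip 0.0235 tilt err deg 0.04
tip-spot in seat axes mm [-0.8   0.66  6.13]
sleeve end px [280.8 216.1] ring px [281.6 208.7]
```

Call:
{"method": "carry_out", "body": {"series": [{"x": 0.0006,"y": 0.0005,"z": 0.001,"ax": 0,"ay": 0,"az": 0},{"x": 0.0006,"y": 0.0005,"z": 0.002,"ax": 0,"ay": 0,"az": 0},{"x": 0.0006,"y": 0.0005,"z": 0.003,"ax": 0,"ay": 0,"az": 0},{"x": 0.0006,"y": 0.0005,"z": 0.004,"ax": 0,"ay": 0,"az": 0},{"x": 0.0006,"y": 0.0005,"z": 0.004,"ax": 0,"ay": 0,"az": 0},{"x": 0.0006,"y": 0.0005,"z": 0.004,"ax": 0,"ay": 0,"az": 0}]}}

```text
time: 18.0
ee_pos: [0.5061, -0.1448, 0.1522]
tcp_rot: [[-0.023, 0.966, 0.259], [1.0, 0.022, 0.005], [-0.001, 0.259, -0.966]]
ft_force: [-0.4, -0.3, -3.0]
opening: 0.0231
gripper_force: 40.0
```

```bash
python3 chk.py v
```

```text
t 18.25 F.n mean -2.34 sd 0.29 grip 0.0236 tilt err deg 0.04
tip-spot in seat axes mm [-0.27  0.28  2.02]
sleeve end px [280.7 216.1] ring px [281.1 210.7]
194 [25, 28, 30, 30, 23, 8, 86, 165, 162, 161, 160, 157, 156, 159, 160, 159, 157, 155, 155, 148, 189, 241, 246, 250, 136, 17, 27, 30, 30, 29, 28, 25]
195 [25, 28, 30, 29, 23, 22, 96, 164, 161, 163, 160, 157, 156, 159, 160, 158, 158, 156, 154, 148, 190, 241, 244, 251, 205, 15, 27, 29, 30, 29, 29, 25]
196 [23, 28, 29, 29, 25, 22, 97, 164, 161, 162, 160, 157, 155, 159, 159, 158, 157, 156, 154, 148, 190, 241, 244, 249, 205, 14, 27, 30, 30, 29, 28, 24]
197 [23, 29, 29, 29, 24, 22, 97, 164, 161, 161, 161, 157, 156, 160, 160, 158, 158, 157, 154, 148, 190, 241, 243, 255, 255, 12, 26, 29, 30, 31, 29, 26]
198 [24, 28, 30, 29, 24, 22, 95, 164, 162, 162, 160, 157, 156, 159, 159, 158, 158, 156, 154, 148, 190, 240, 243, 254, 254, 12, 26, 31, 31, 29, 29, 25]
199 [23, 27, 30, 30, 21, 39, 111, 161, 161, 161, 160, 157, 155, 158, 160, 158, 158, 156, 153, 146, 187, 240, 243, 254, 254, 11, 25, 29, 30, 30, 29, 26]
200 [24, 29, 30, 30, 20, 69, 142, 156,
[... 1664 characters left out ...]
74, 98, 97, 100, 101, 100, 100, 100, 99, 99, 88, 81, 189, 250, 255, 255, 70, 24, 30, 31, 30, 21]
212 [20, 28, 27, 19, 65, 192, 245, 244, 233, 98, 95, 98, 98, 99, 100, 100, 99, 99, 100, 97, 93, 125, 216, 250, 255, 255, 55, 24, 30, 31, 29, 21]
213 [19, 29, 30, 16, 114, 231, 248, 241, 196, 84, 94, 97, 100, 100, 103, 107, 110, 107, 103, 99, 94, 127, 220, 252, 255, 255, 132, 21, 29, 30, 30, 20]
214 [19, 28, 29, 17, 116, 221, 219, 188, 168, 96, 104, 106, 109, 110, 112, 113, 114, 116, 116, 115, 111, 104, 163, 241, 255, 255, 135, 22, 30, 31, 30, 20]
215 [19, 26, 26, 23, 60, 109, 105, 102, 106, 107, 108, 110, 115, 119, 132, 155, 162, 139, 116, 111, 107, 105, 105, 106, 109, 104, 64, 34, 26, 30, 25, 7]
```

Call:
{"method": "carry_out", "body": {"series": [{"x": 0.0002,"y": 0.0002,"z": 0.001,"ax": 0,"ay": 0,"az": 0},{"x": 0.0002,"y": 0.0002,"z": 0.002,"ax": 0,"ay": 0,"az": 0},{"x": 0.0002,"y": 0.0002,"z": 0.003,"ax": 0,"ay": 0,"az": 0},{"x": 0.0002,"y": 0.0002,"z": 0.003,"ax": 0,"ay": 0,"az": 0},{"x": 0.0002,"y": 0.0002,"z": 0.003,"ax": 0,"ay": 0,"az": 0}]}}

```text
time: 18.8
ee_pos: [0.5072, -0.1446, 0.1495]
tcp_rot: [[-0.023, 0.966, 0.259], [1.0, 0.022, 0.005], [-0.001, 0.259, -0.966]]
ft_force: [0.2, 0.8, 0.3]
opening: 0.0239
gripper_force: 40.0
```

```bash
python3 chk.py
```

```text
t 19.05 F.n mean -0.08 sd 0.39 grip 0.0234 tilt err deg 0.04
tip-spot in seat axes mm [-0.05  0.06 -0.99]
sleeve end px [280.7 216.1] ring px [280.8 212. ]
```

Call:
{"method": "carry_out", "body": {"series": [{"x": 0,"y": 0,"z": 0.0007,"ax": 0,"ay": 0,"az": 0},{"x": 0,"y": 0,"z": 0.0015,"ax": 0,"ay": 0,"az": 0},{"x": 0,"y": 0,"z": 0.0015,"ax": 0,"ay": 0,"az": 0},{"x": 0,"y": 0,"z": 0.0015,"ax": 0,"ay": 0,"az": 0}]}}

```text
time: 19.5
ee_pos: [0.5076, -0.1446, 0.148]
tcp_rot: [[-0.023, 0.966, 0.259], [1.0, 0.022, 0.005], [-0.001, 0.259, -0.966]]
ft_force: [-0.5, 1.2, 1.2]
opening: 0.0234
gripper_force: 40.0
```

```bash
python3 chk.py
```

```text
t 19.75 F.n mean 0.20 sd 0.60 grip 0.0238 tilt err deg 0.04
tip-spot in seat axes mm [-0.04  0.06 -2.5 ]
sleeve end px [280.8 216.1] ring px [280.8 212.5]
```

Call:
{"method": "carry_out", "body": {"series": [{"x": 0,"y": 0,"z": 0.0008,"ax": 0,"ay": 0,"az": 0},{"x": 0,"y": 0,"z": 0.0016,"ax": 0,"ay": 0,"az": 0},{"x": 0,"y": 0,"z": 0.0022,"ax": 0,"ay": 0,"az": 0},{"x": 0,"y": 0,"z": 0.0022,"ax": 0,"ay": 0,"az": 0},{"x": 0,"y": 0,"z": 0.0022,"ax": 0,"ay": 0,"az": 0}]}}

```text
time: 20.3
ee_pos: [0.5081, -0.1446, 0.1459]
tcp_rot: [[-0.023, 0.966, 0.259], [1.0, 0.022, 0.005], [-0.001, 0.259, -0.966]]
ft_force: [0.0, 1.3, 1.1]
opening: 0.0233
gripper_force: 40.0
```

```bash
sed -i 's/range(6)/range(24)/' chk.py; python3 chk.py v | awk 'NR<4||NR>10'; python3 - <<'E'
from h import *
im=robot.snapshot('wrist');hsv=cv2.cvtColor(im,cv2.COLOR_RGB2HSV)
d=((hsv[...,2]<130)&(hsv[...,1]<90)).astype(np.uint8)
c=np.where(d[255:300,240:320].sum(0))[0];print('ok')
E
```

```text
t 21.45 F.n mean 1.12 sd 0.72 grip 0.0239 tilt err deg 0.04
tip-spot in seat axes mm [-0.09  0.06 -4.71]
sleeve end px [280.8 216.2] ring px [280.9 213.3]
201 [28, 30, 30, 25, 9, 89, 166, 163, 165, 163, 161, 158, 160, 162, 161, 160, 159, 156, 154, 192, 242, 241, 244, 254, 255, 10, 26, 29, 31, 31, 30, 25]
202 [26, 30, 30, 26, 9, 88, 167, 162, 164, 163, 161, 157, 160, 162, 161, 161, 159, 156, 153, 192, 241, 239, 244, 254, 255, 72, 25, 31, 30, 31, 30, 24]
203 [27, 29, 29, 24, 8, 87, 166, 162, 164, 163, 161, 158, 159, 162, 161, 161, 159, 157, 152, 192, 240, 239, 238, 246, 254, 56, 22, 29, 31, 31, 30, 23]
204 [27, 30, 29, 24, 22, 97, 163, 161, 163, 163, 161, 157, 158, 162, 162, 160, 160, 156, 152, 192, 241, 240, 239, 246, 255, 135, 20, 29, 31, 30, 29, 25]
205 [27, 29, 30, 23, 22, 93, 159, 157, 162, 163, 160, 157, 159, 163, 163, 162, 161, 157, 154, 193, 245, 243, 240, 246, 255, 135, 19, 29, 30, 31, 29, 24]
206 [26, 30, 29, 23, 31, 171, 254, 236, 159, 163, 161, 158, 162, 167, 169, 168, 164, 160, 156, 152, 150, 198, 241, 246, 255, 134, 19, 29, 29, 30, 29, 25]
207 [28, 30, 30, 21, 28, 168, 25
[... 622 characters left out ...]
103, 103, 103, 102, 102, 102, 101, 84, 169, 250, 248, 255, 255, 12, 28, 31, 32, 31, 19]
212 [27, 31, 28, 15, 112, 227, 246, 250, 234, 52, 98, 100, 102, 101, 101, 101, 101, 101, 101, 99, 93, 129, 219, 250, 255, 255, 11, 27, 32, 31, 31, 19]
213 [27, 30, 30, 15, 162, 254, 247, 244, 202, 86, 97, 100, 101, 102, 106, 110, 111, 110, 104, 100, 95, 128, 222, 254, 255, 255, 72, 25, 30, 31, 31, 19]
214 [28, 30, 25, 3, 167, 255, 218, 192, 172, 99, 105, 109, 111, 111, 113, 115, 115, 116, 119, 116, 112, 106, 165, 242, 255, 255, 61, 24, 29, 32, 31, 18]
215 [28, 30, 23, 12, 62, 112, 105, 106, 107, 107, 109, 112, 115, 122, 135, 158, 164, 141, 117, 113, 110, 106, 107, 109, 111, 105, 65, 37, 27, 30, 30, 23]
ok
```

The force change of 3.5 N and the 4.7 mm of travel past contact agree on a half-way nose. The tip is centred within the ring and the probe is square to within 0.1°. I'll hand in.

```bash
python3 -c "
from bench import robot
print(robot.finish_job())"
```

```text
the job is handed in; nothing more can be done
None
```

I laid the scissors flat in the nest and let go, then held the probe square to the blade inside the inked ring, pressed about half-way (about 3.5 N), and handed the job in at about 21.5 s.

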